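# Pack the L-bracket and the red adapter into the kitting tray

## Task

Pack the repair kit into the shallow white tray. First lay the flat dark steel L-bracket in it, turned so that it drops flat between the walls; then lay the red adapter board upright (black sockets up) in the corner that the bracket leaves free, lined up with the tray's sides and flat on the tray floor. Leave the heatsink where it is.

Things in the scene. Friction and masses are not known exactly. Their poses are not given: they have to be found in the camera images.
- tray: Shallow open white tray with a yellow floor, fixed to the worktop, not always square to the robot. Outside 110 mm (its x) by 146 mm (its y), 12 mm high; walls 4 mm thick, floor 3 mm thick, so the inside is 102 x 138 mm and 9 mm deep. Origin: centre of its underside, on the worktop; z up.
- bracket: Loose flat dark steel L, 0.12 kg, 6 mm thick, z up. Origin: underside, centre of its 84 (x) by 120 mm (y) outline. Long leg x -42 to -2, y -60 to 60 mm; short leg x -2 to 42, y -60 to -20; the corner x -2 to 42, y -20 to 60 is free. Hold it by the upright blue lug centred at x -14, y -12 mm: 12 mm thick (x), 26 long (y), z 6 to 32. Fits the tray with y along the tray's y, either way round, 9 mm play all round.
- adapter: Loose red board, 0.03 kg, 32 (x) by 64 mm (y), red base 11 mm high, lying flat. Origin: centre of its underside, z up. Two black box sockets stand on it in a row along y, 12 mm wide (x -6 to 6), 20 mm long each (y -26 to -6 and 6 to 26), solid from z 10 to 20 mm. Hold it across these 12 mm, fingertips just above z 11, clear of tray walls and bracket.
- heatsink: Bystander, to be left where it is: grey finned aluminium heatsink, 40 x 40 x 12 mm. Origin: centre of its underside.
Not all that is in view belongs to the job. There is more than one size of the bracket; the job needs the larger.

How it is judged:
By the outcome, as a careful person would: the job done as asked, in the order asked, and still so for the second after the job is handed in, with the robot touching nothing.
It also fails if it takes over 56 s, if anything falls off the work surface, if the arm or the gripper's body presses on something with over 40 N, if the wrist force passes 120 N, or if a joint passes its speed limit or range.

## Robot

A 6-joint arm with a two-finger parallel gripper is mounted at the origin on a cart in front of the work surface, level with it; the furniture and walls round the work are solid. World frame = base frame: x ahead of the robot, y to its left, z up, the work surface at z = 0. Lengths are in m, angles in rad, forces in N, time in s.
With the tool pointing down it reaches from about 0.325 to 0.775 m from the base axis. Payload 5.5 kg.
Tool frame: the origin (TCP) lies at the very end of the fingers, on their centre line; the grasp point (between the pads) lies 19 mm behind it; z points along the fingers, y is the line along which they close (so a half turn about z gives the same grasp; the last joint's range is limited). The gripper opens to 85 mm and grips with 20 to 120 N. Pads are 22 mm wide; open, the fingers measure 114 mm over their backs; the gripper's body (76 mm by 85 mm) begins 54 mm behind the grasp point. The pads swing forward as they close: fully open they stand 13 mm farther back than shut.
Start: joints at [1.08, 0.091, 1.231, -0, 1.82, -0.057], TCP at [0.252, 0.544, 0.231] pointing down, gripper open.
Joint ranges: [-2.87, 2.87], [-0.86, 2.18], [0.17, 2.46], [-1.51, 4.65], [0.06, 2.69], [-2.65, 2.65]. Speed limits (rad/s): [2.57, 2.57, 3.01, 3.14, 3.14, 3.14].

## Interface

Orientations are given as a unit quaternion [x, y, z, w].
In Python, from plant import * gives the robot as it stands. The module is installed in compiled form; this text tells all that it offers.
- The arm moves only by the tool step_arm, never from a script. Its argument "commands" is a list of rows, each an object with "translation": the shift along the tool's x, y, z in cm, a list of three; "angular": the turn, a rotation vector about the tool's x, y, z in rad, a list of three; "fingers": the finger opening in cm, from 0 to 8.54. In form: [{"translation": [tx, ty, tz], "angular": [rx, ry, rz], "fingers": fingers}, ...]. A call has 1 to 12 rows; each row is the pose to reach, as a shift and turn from the pose commanded when the call began, along the tool's axes at that moment; what a row does not reach only later rows make up. A row lasts 1/12 s, in which the tool goes at most 41.7 mm and 7.16 degrees, less where a joint would pass 70% of its speed; a pose out of reach is approached as far as the arm can. A call with a gripper value outside its range is refused whole. The fingers move at their own pace and stop on an object; "force" is the grip in N (left out, the last holds). Time passes only in rows, so rows that repeat a pose let the fingers close. It gives the time, the measured TCP pose, the force, the opening and the grip force at its end, in the units of the state.
- observe(): the state, without advancing time (a new reading comes with each control period).
- grab_frame(name): name is "scene" or "top"; returns the picture (420x560x3 uint8, red, green, blue); there is no depth.
- get_calibration(name): a dict with "K" (3x3 intrinsics, pixels), "k1" (the pictures are not rectified: a ray, as slopes to the right and down, at radius r is drawn at 1 + k1 r^2 times it, then the intrinsics apply), "extrinsics" (4x4, takes a point from world to camera coordinates). Camera axes: x right, y down, z forward; pixel columns grow to the right and rows downward; lengths in m; the calibration is good to about 2 mm. A picture is of the moment at which its call begins. get_calibration takes no time and is no camera call.
- sign_off(): hands the job in; it is judged then, once.
Trained networks look in the newest picture that a camera, given by its name, has taken for a name from the list of things; names that differ only in an ending like _2 or _b are one class to them, and where a whole thing is asked for, a point or a joint stands for the part that bears it (a point fixed in the world has none). Each returns a list of dicts, best first, with "confidence" (0 to 1); they miss things now and then, are a little off and sometimes report something else, mostly with a low value. They report only what shows in the picture. A call takes as long as a camera call. They do not tell look-alikes from the thing itself.
- silhouettes(camera, query): "region" (420x560 bool, what is visible of it) and "centre" ([column, row] in pixels, amid what is visible of it).
The state is a dict: "time": time; "joint_pos": joint angles; "qd": joint speeds; "tau": joint torques, N m; "eef_pos": TCP position; "tool_rot": TCP orientation; "ft_force": force on the tool from outside, world axes, zero at the start; "torque": the same for the moment, N m; "grip_width": finger opening in m; "gripper_force": force on a finger pad.
Only numpy, scipy, OpenCV 4.12 (cv2) and the standard library are available. Lean on these libraries where they do the work, as an engineer would, in place of code of your own. Each camera call takes 0.05 s, during which the arm holds its last target. There are 200 camera calls.

## Working session

There is one attempt and no reset: what is moved stays moved. The work goes in short steps, Python scripts to look and compute and a tool call to move; the robot and the scene stay as the last step left them, time stands still between calls to the robot, and variables do not carry over. Pictures are saved under pics/ and viewed, at most 10 in all, crops included, and the job is handed in when it is done.

Besides the shell and the picture viewer there is one more tool, called after ">>>" as name(argument=value, ...) on one line, values as JSON. step_arm: Moves the arm, as the interface text tells. Its arguments: {"type":"object","properties":{"commands":{"type":"array","items":{"type":"object","properties":{"translation":{"type":"array","items":{"type":"number"}},"angular":{"type":"array","items":{"type":"number"}},"fingers":{"type":"number"}}}},"force":{"type":"number"}},"required":["commands"]}

```bash
mkdir -p pics; cat > h.py <<'E'
from plant import *
import numpy as np, cv2
from scipy.spatial.transform import Rotation as R
def cal(n):
    c=get_calibration(n); return np.array(c["K"]),c["k1"],np.array(c["extrinsics"])
def pix2w(n,uv,z):
    K,k1,E=cal(n); uv=np.atleast_2d(np.array(uv,float))
    d=np.c_[(uv[:,0]-K[0,2])/K[0,0],(uv[:,1]-K[1,2])/K[1,1]]; s=d.copy()
    for _ in range(20): s=d/(1+k1*(s**2).sum(1,keepdims=True))
    r=np.c_[s,np.ones(len(s))]@E[:3,:3]; c=-E[:3,:3].T@E[:3,3]
    return c+r*((z-c[2])/r[:,2:])
def w2pix(n,p):
    K,k1,E=cal(n); p=np.atleast_2d(p)@E[:3,:3].T+E[:3,3]; s=p[:,:2]/p[:,2:]
    s=s*(1+k1*(s**2).sum(1,keepdims=True)); return s*[K[0,0],K[1,1]]+K[:2,2]
def save(n,im): cv2.imwrite("pics/"+n,im[:,:,::-1])
E
python3 - <<'E'
from h import *
for c in("top","scene"):
    im=grab_frame(c); save(c+"0.png",im); 
    K,k,E=cal(c); print(c,K[0,0],k,-E[:3,:3].T@E[:3,3])
    for q in("tray","bracket","adapter","heatsink"):
        for d in silhouettes(c,q):
            m=d["region"].astype(np.uint8)
            print(c,q,round(d["confidence"],2),np.round(d["centre"]),m.sum(),[np.round(v,3).tolist() for v in pix2w(c,cv2.boxPoints(cv2.minAreaRect(cv2.findNonZero(m))),0.01)[:,:2]])
s=observe();print(s["time"],s["eef_pos"],R.from_quat(s["tool_rot"]).as_matrix().round(3))
E
```

```text
top 385.3476260374193 -0.04630853300005057 [0.42004142 0.01828509 0.93529264]
top tray 0.64 [146. 224.] 2750 [[0.563, 0.424], [0.583, 0.273], [0.472, 0.255], [0.452, 0.403]]
top bracket 0.78 [219. 239.] 1101 [[0.538, 0.215], [0.565, 0.135], [0.453, 0.095], [0.426, 0.174]]
top bracket 0.68 [430. 232.] 502 [[0.497, -0.295], [0.535, -0.338], [0.476, -0.391], [0.439, -0.349]]
top adapter 0.86 [278. 231.] 323 [[0.47, 0.049], [0.527, 0.023], [0.513, -0.007], [0.456, 0.02]]
top heatsink 0.71 [125. 173.] 283 [[0.663, 0.418], [0.666, 0.376], [0.624, 0.371], [0.621, 0.413]]
scene 451.4856685008005 -0.08544520710046206 [-0.24229723 -0.40907546  0.68596262]
scene tray 0.8 [172. 194.] 1331 [[0.44, 0.393], [0.551, 0.477], [0.583, 0.278], [0.474, 0.215]]
scene bracket 0.94 [220. 221.] 643 [[0.427, 0.168], [0.545, 0.216], [0.537, 0.118], [0.423, 0.079]]
scene bracket 0.72 [418. 292.] 536 [[0.447, -0.305], [0.509, -0.31], [0.479, -0.397], [0.422, -0.388]]
scene adapter 0.51 [269. 235.] 308 [[0.467, 0.046], [0.536, 0.018], [0.503, -0.015], [0.438, 0.013]]
scene heatsink 0.57 [187. 163.] 139 [[0.648, 0.427], [0.672, 0.381], [0.63, 0.349], [0.606, 0.393]]
0.5 [0.25218266 0.54441852 0.23122692] [[-0.907  0.42  -0.   ]
 [ 0.42   0.907 -0.   ]
 [-0.    -0.    -1.   ]]
```

View pics/top0.png

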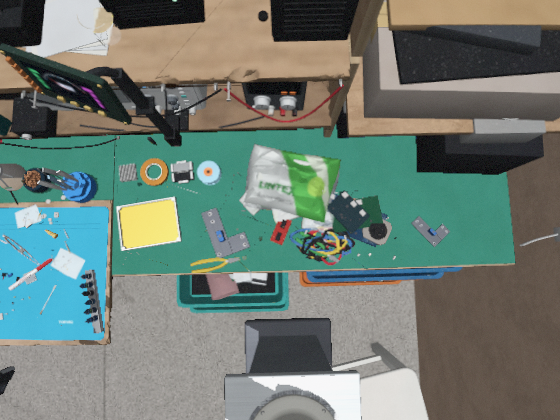

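View pics/scene0.png

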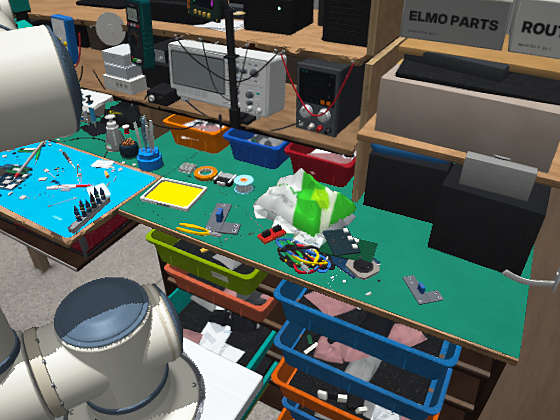

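The candidates for the bracket are the grey L at top (225,232), about 85x119 mm, and a smaller L at (430,232). I choose the first. The adapter is the red board at (281,231), with cables and a bag close by. The tray is at (148,223). Next I fit poses and check them in a crop.

```bash
cat >> h.py <<'E'
from scipy.optimize import minimize
def box(x0,x1,y0,y1,z0,z1): return np.array([[x,y,z] for x in(x0,x1) for y in(y0,y1) for z in(z0,z1)])/1000
MOD={"tray":[box(-55,55,-73,73,0,12)],
 "bracket":[box(-42,-2,-60,60,0,6),box(-2,42,-60,-20,0,6),box(-20,-8,-25,1,6,32)],
 "adapter":[box(-16,16,-32,32,0,11),box(-6,6,-26,-6,10,20),box(-6,6,6,26,10,20)]}
S=8
def place(P,p,z=0):
    c,s=np.cos(p[2]),np.sin(p[2]); return P@np.array([[c,s,0],[-s,c,0],[0,0,1]])+[p[0],p[1],z]
def render(n,q,p,z=0):
    m=np.zeros((420*S,560*S),np.uint8)
    for P in MOD[q]:
        h=cv2.convexHull(((w2pix(n,place(P,p,z))+.5)*S).astype(np.float32)).astype(np.int32); cv2.fillConvexPoly(m,h,1)
    return cv2.resize(m.astype(np.float32),(560,420),interpolation=cv2.INTER_AREA)
def fit(n,q,mask,yaws,z=0,xy=None):
    xy=pix2w(n,cv2.minAreaRect(cv2.findNonZero(mask.astype(np.uint8)))[0],z+.006)[0,:2] if xy is None else xy
    M=mask.astype(np.float32); f=lambda v:np.abs(render(n,q,[v[0]/100,v[1]/100,v[2]/5],z)-M).sum()/M.sum()
    rs=[minimize(f,v0:=[xy[0]*100,xy[1]*100,y*5],method="Nelder-Mead",options=dict(initial_simplex=np.array(v0)+np.vstack([np.zeros(3),np.eye(3)*.6]),maxfev=90)) for y in yaws]
    r=min(rs,key=lambda r:r.fun); return np.array([r.x[0]/100,r.x[1]/100,r.x[2]/5]),r.fun
def draw(im,n,q,p,z,x0,y0,k):
    for P in MOD[q]:
        h=cv2.convexHull(((w2pix(n,place(P,p,z))+.5-[x0,y0])*k).astype(np.float32)).astype(np.int32); cv2.polylines(im,[h],True,(255,0,255),1)
E
cat > m.py <<'E'
from h import *
import sys
im={c:grab_frame(c) for c in("top","scene")}
for c in im:
    x0,y0,w,hh=(110,150,200,130) if c=="top" else (130,150,180,130)
    k=4; cr=cv2.resize(im[c][y0:y0+hh,x0:x0+w],None,fx=k,fy=k,interpolation=cv2.INTER_CUBIC)
    for q,Y in(("tray",[-.15]),("bracket",[-1.2,.36,1.9,3.5]),("adapter",[1.15])):
        ds=silhouettes(c,q)
        if not ds: print(c,q,None); continue
        d=max(ds,key=lambda d:d["region"].sum())
        p,e=fit(c,q,d["region"],Y); print(c,q,p.round(4),round(e,3)); draw(cr,c,q,p,0,x0,y0,k)
    save(c+sys.argv[1]+".png",cr)
E
python3 m.py 1
```

```text
top tray [0.5168 0.3407 0.1396] 0.028
top bracket [ 0.497   0.1544 -1.2342] 0.071
top adapter [0.491  0.0212 1.1431] 0.133
scene tray None
scene bracket [ 0.4966  0.1512 -1.2326] 0.158
scene adapter [0.4903 0.0176 1.1838] 0.087
```

View pics/top1.png

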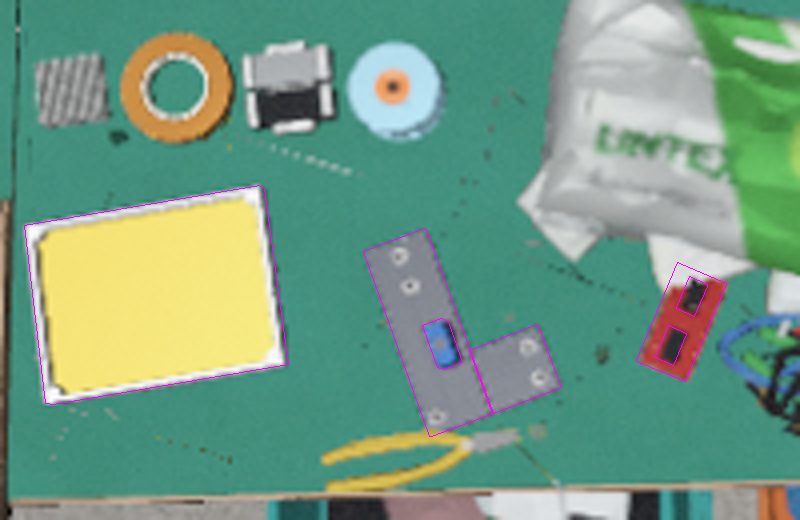

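The bracket choice is right: the fit lies on the L at crop (440,340). The tray fit is good too. The adapter at crop (682,325) has its upper end beside the bag's white flap. Moving above the lug, and checking the adapter from the side.

>>> step_arm(commands=[{"translation":[-36.8,-24.9,12],"angular":[0,0,-0.77],"fingers":4.5},{"translation":[-36.8,-24.9,12],"angular":[0,0,-0.77],"fingers":4.5},{"translation":[-36.8,-24.9,12],"angular":[0,0,-0.77],"fingers":4.5},{"translation":[-36.8,-24.9,12],"angular":[0,0,-0.77],"fingers":4.5},{"translation":[-36.8,-24.9,12],"angular":[0,0,-0.77],"fingers":4.5},{"translation":[-36.8,-24.9,12],"angular":[0,0,-0.77],"fingers":4.5},{"translation":[-36.8,-24.9,12],"angular":[0,0,-0.77],"fingers":4.5},{"translation":[-36.8,-24.9,12],"angular":[0,0,-0.77],"fingers":4.5},{"translation":[-36.8,-24.9,12],"angular":[0,0,-0.77],"fingers":4.5},{"translation":[-36.8,-24.9,12],"angular":[0,0,-0.77],"fingers":4.5},{"translation":[-36.8,-24.9,12],"angular":[0,0,-0.77],"fingers":4.5},{"translation":[-36.8,-24.9,12],"angular":[0,0,-0.77],"fingers":4.5}])

```text
time: 1.9
eef_pos: [0.4826, 0.1594, 0.1096]
tool_rot: [-0.166, 0.986, -0.001, -0.001]
ft_force: [0.5, 0.2, 0.5]
grip_width: 0.0447
gripper_force: 0.0
```

View pics/scene1.png

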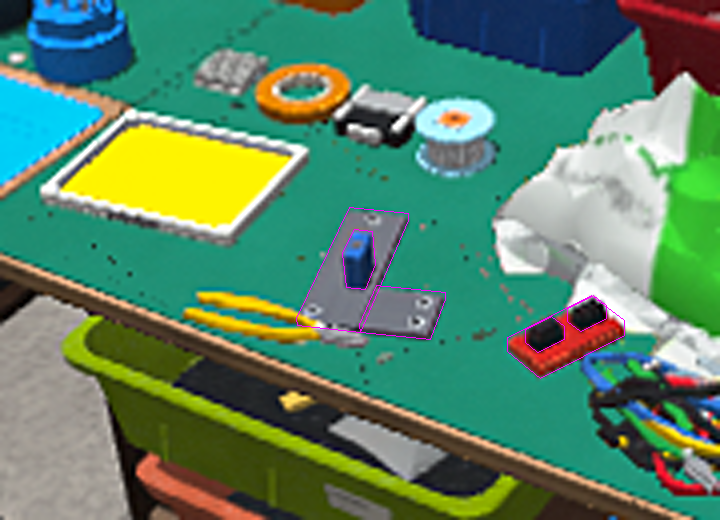

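```bash
python3 - <<'E'
from h import *
grab_frame("top");s=observe();print(s["time"],s["eef_pos"],s["qd"].__repr__(),R.from_quat(s["tool_rot"]).as_matrix().round(3))
E
```

```text
1.95 [0.48282883 0.15881522 0.10911443] array([ 0.07151079, -0.01427935, -0.00573883,  0.03174515,  0.03036094,
        0.0843574 ]) [[-0.946 -0.325 -0.002]
 [-0.325  0.946 -0.003]
 [ 0.003 -0.002 -1.   ]]
```

>>> step_arm(commands=[{"translation":[0,0,1],"angular":[0,0,0],"fingers":4.5},{"translation":[0,0,3.5],"angular":[0,0,0],"fingers":4.5},{"translation":[0,0,6.5],"angular":[0,0,0],"fingers":4.5},{"translation":[0,0,8.5],"angular":[0,0,0],"fingers":4.5},{"translation":[0,0,9.6],"angular":[0,0,0],"fingers":4.5},{"translation":[0,0,10.1],"angular":[0,0,0],"fingers":4.5},{"translation":[0,0,10.1],"angular":[0,0,0],"fingers":4.5},{"translation":[0,0,10.1],"angular":[0,0,0],"fingers":4.5}], force=50)

```text
time: 2.62
eef_pos: [0.482, 0.1645, 0.0115]
tool_rot: [-0.168, 0.986, 0.0, 0.001]
ft_force: [0.2, 0.1, -0.5]
grip_width: 0.0451
gripper_force: 0.0
```

>>> step_arm(commands=[{"translation":[0,0,0],"angular":[0,0,0],"fingers":1.5},{"translation":[0,0,0],"angular":[0,0,0],"fingers":0.5},{"translation":[0,0,0],"angular":[0,0,0],"fingers":0.5},{"translation":[0,0,0],"angular":[0,0,0],"fingers":0.5},{"translation":[0,0,0],"angular":[0,0,0],"fingers":0.5},{"translation":[0,0,0],"angular":[0,0,0],"fingers":0.5},{"translation":[0,0,0],"angular":[0,0,0],"fingers":0.5},{"translation":[0,0,0],"angular":[0,0,0],"fingers":0.5}], force=50)

```text
time: 3.28
eef_pos: [0.4825, 0.164, 0.0119]
tool_rot: [-0.167, 0.986, 0.0, 0.001]
ft_force: [0.1, 0.6, 6.5]
grip_width: 0.0108
gripper_force: 51.4
```

>>> step_arm(commands=[{"translation":[0,0,-1],"angular":[0,0,0],"fingers":0.5},{"translation":[0,0,-3.5],"angular":[0,0,0],"fingers":0.5},{"translation":[0,0,-6.5],"angular":[0,0,0],"fingers":0.5},{"translation":[-1,1.5,-8],"angular":[0,0,0.12],"fingers":0.5},{"translation":[-2,3.5,-8],"angular":[0,0,0.24],"fingers":0.5},{"translation":[-3.5,5.5,-8],"angular":[0,0,0.36],"fingers":0.5},{"translation":[-5,7.5,-8],"angular":[0,0,0.48],"fingers":0.5},{"translation":[-6.5,9.5,-8],"angular":[0,0,0.6],"fingers":0.5},{"translation":[-8,12,-8],"angular":[0,0,0.72],"fingers":0.5},{"translation":[-9,14,-8],"angular":[0,0,0.84],"fingers":0.5},{"translation":[-10,15.5,-8],"angular":[0,0,0.96],"fingers":0.5},{"translation":[-10.7,16.3,-8],"angular":[0,0,1.08],"fingers":0.5}], force=60)

```text
time: 4.28
eef_pos: [0.5282, 0.3551, 0.09]
tool_rot: [0.365, 0.931, -0.0, -0.001]
ft_force: [-0.3, -0.2, -1.6]
grip_width: 0.0107
gripper_force: 58.6
```

>>> step_arm(commands=[{"translation":[0,0,0],"angular":[0,0,0.12],"fingers":0.5},{"translation":[0,0,0],"angular":[0,0,0.24],"fingers":0.5},{"translation":[0,0,0],"angular":[0,0,0.36],"fingers":0.5},{"translation":[0,0,0],"angular":[0,0,0.48],"fingers":0.5},{"translation":[0,0,0],"angular":[0,0,0.6],"fingers":0.5},{"translation":[0,0,0],"angular":[0,0,0.685],"fingers":0.5},{"translation":[0,0,0],"angular":[0,0,0.685],"fingers":0.5},{"translation":[0,0,0],"angular":[0,0,0.685],"fingers":0.5},{"translation":[0,0,0],"angular":[0,0,0.685],"fingers":0.5}])

```text
time: 5.03
eef_pos: [0.5286, 0.3529, 0.0902]
tool_rot: [0.654, 0.756, -0.0, -0.0]
ft_force: [-0.4, 0.2, -1.7]
grip_width: 0.0105
gripper_force: 58.7
```

```bash
python3 - <<'E'
from h import *
im=grab_frame("top");s=observe();M=R.from_quat(s["tool_rot"]).as_matrix();print(s["time"],s["eef_pos"],np.arctan2(M[1,1],M[0,1]),M.round(3),s["grip_width"],s["joint_pos"][5])
x0,y0,k=100,150,5
cr=cv2.resize(im[y0:y0+115,x0:x0+150],None,fx=k,fy=k,interpolation=cv2.INTER_CUBIC)
draw(cr,"top","tray",[.5168,.3407,.1396],0,x0,y0,k)
yw=np.arctan2(M[1,1],M[0,1])-np.pi
z=s["eef_pos"][2]-.0117
l=place(np.array([[-.014,-.0135+.003,0]]),[0,0,yw])[0]
p=[s["eef_pos"][0]-l[0],s["eef_pos"][1]-l[1],yw];print(p,z)
draw(cr,"top","bracket",p,z,x0,y0,k)
save("top2.png",cr)
E
```

```text
5.0833 [0.52859394 0.35293149 0.09022791] 0.1441011713801001 [[-0.144  0.99  -0.   ]
 [ 0.99   0.144 -0.   ]
 [-0.    -0.    -1.   ]] 0.010601932567509265 0.39107017991554216
[np.float64(0.5162468712438195), np.float64(0.3405298755857843), np.float64(-2.997491482209693)] 0.07852790572955724
```

View pics/top2.png

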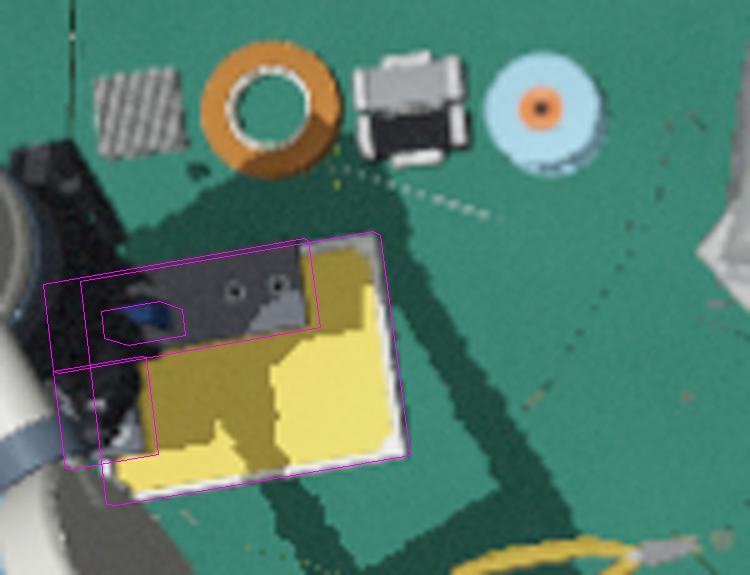

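The bracket sits about 3–4 mm further to the left than assumed: its right end is at crop x≈305, against 315 predicted. I shift by 3 mm and lower.

>>> step_arm(commands=[{"translation":[-0.3,0,0.8],"angular":[0,0,0.005],"fingers":0.5},{"translation":[-0.3,0,2.5],"angular":[0,0,0.005],"fingers":0.5},{"translation":[-0.3,0,4.5],"angular":[0,0,0.005],"fingers":0.5},{"translation":[-0.3,0,5.8],"angular":[0,0,0.005],"fingers":0.5},{"translation":[-0.3,0,6.5],"angular":[0,0,0.005],"fingers":0.5},{"translation":[-0.3,0,7],"angular":[0,0,0.005],"fingers":0.5},{"translation":[-0.3,0,7.3],"angular":[0,0,0.005],"fingers":0.5},{"translation":[-0.3,0,7.5],"angular":[0,0,0.005],"fingers":0.5},{"translation":[-0.3,0,7.6],"angular":[0,0,0.005],"fingers":0.5},{"translation":[-0.3,0,7.6],"angular":[0,0,0.005],"fingers":0.5}])

```text
time: 5.92
eef_pos: [0.5295, 0.3503, 0.0152]
tool_rot: [0.657, 0.754, 0.001, 0.0]
ft_force: [-0.2, -0.3, -0.7]
grip_width: 0.0107
gripper_force: 58.7
```

>>> step_arm(commands=[{"translation":[0,0,0.1],"angular":[0,0,0],"fingers":0.5},{"translation":[0,0,0],"angular":[0,0,0],"fingers":2},{"translation":[0,0,0],"angular":[0,0,0],"fingers":3.5},{"translation":[0,0,0],"angular":[0,0,0],"fingers":3.5},{"translation":[0,0,0],"angular":[0,0,0],"fingers":3.5},{"translation":[0,0,-1],"angular":[0,0,0],"fingers":3.5},{"translation":[0,0,-3],"angular":[0,0,0],"fingers":3.5},{"translation":[0,0,-6],"angular":[0,0,0],"fingers":3.5},{"translation":[0,0,-9],"angular":[0,0,0],"fingers":3.5},{"translation":[0,0,-10],"angular":[0,0,0],"fingers":3.5}])

```text
time: 6.75
eef_pos: [0.5308, 0.351, 0.121]
tool_rot: [0.657, 0.754, 0.004, 0.001]
ft_force: [0.9, 0.8, 1.6]
grip_width: 0.035
gripper_force: 0.0
```

>>> step_arm(commands=[{"translation":[-18.3,-13.7,-3.5],"angular":[0,0,-1.01],"fingers":3.0},{"translation":[-18.3,-13.7,-3.5],"angular":[0,0,-1.01],"fingers":3.0},{"translation":[-18.3,-13.7,-3.5],"angular":[0,0,-1.01],"fingers":3.0},{"translation":[-18.3,-13.7,-3.5],"angular":[0,0,-1.01],"fingers":3.0},{"translation":[-18.3,-13.7,-3.5],"angular":[0,0,-1.01],"fingers":3.0},{"translation":[-18.3,-13.7,-3.5],"angular":[0,0,-1.01],"fingers":3.0},{"translation":[-18.3,-13.7,-3.5],"angular":[0,0,-1.01],"fingers":3.0},{"translation":[-18.3,-13.7,-3.5],"angular":[0,0,-1.01],"fingers":3.0},{"translation":[-18.3,-13.7,-3.5],"angular":[0,0,-1.01],"fingers":3.0},{"translation":[-18.3,-13.7,-3.5],"angular":[0,0,-1.01],"fingers":3.0},{"translation":[-18.3,-13.7,-3.5],"angular":[0,0,-1.01],"fingers":3.0}])

```text
time: 7.67
eef_pos: [0.4184, 0.1502, 0.1493]
tool_rot: [0.212, 0.977, -0.0, -0.0]
ft_force: [0.2, -0.3, 0.4]
grip_width: 0.0297
gripper_force: 0.0
```

```bash
python3 - <<'E'
from h import *
im=grab_frame("top"); sc=grab_frame("scene")
b=silhouettes("top","bracket")
for d in b:
    if d["region"].sum()>700 and d["centre"][0]<250:
        p,e=fit("top","bracket",d["region"],[-3.0],.003); print("br",p.round(4),e)
# sockets: dark blobs near the board
for n,I in(("top",im),("scene",sc)):
    c=w2pix(n,[[.491,.0195,.02]])[0].astype(int)
    x0,y0=c[0]-20,c[1]-20; k=12
    w=cv2.resize(I[y0:y0+40,x0:x0+40],None,fx=k,fy=k,interpolation=cv2.INTER_CUBIC)
    g=I[y0:y0+40,x0:x0+40].max(2)
    nn,l,st,ce=cv2.connectedComponentsWithStats((g<75).astype(np.uint8))
    for i in range(1,nn):
        if 8<st[i,4]<200: print(n,st[i,4],ce[i],pix2w(n,ce[i]+[x0,y0],.019 if n=="top" else .017)[0].round(4))
    globals()[n+"w"]=w; print(n,x0,y0)
a=cv2.resize(im[165:265,112:212],None,fx=4,fy=4)
out=np.zeros((480,800,3),np.uint8); 
out[:400,:400]=cv2.resize(im[170:270,112:212],None,fx=4,fy=4,interpolation=cv2.INTER_CUBIC)
out[:400,400:]=cv2.resize(topw,(400,400)); save("mix3.png",out); save("sc3.png",scenew)
s=observe();M=R.from_quat(s["tool_rot"]).as_matrix();print(s["time"],s["eef_pos"],np.arctan2(M[1,1],M[0,1]))
E
```

```text
br [ 0.5191  0.3427 -3.0199] 0.21238364279270172
top 21 [23.23809524 14.0952381 ] [0.5065 0.0126 0.019 ]
top 26 [18.03846154 27.11538462] [0.4758 0.0259 0.019 ]
top 260 209
scene 17 [ 4.17647059 13.41176471] [0.4994 0.0703 0.017 ]
scene 33 [ 4.51515152 24.        ] [0.4643 0.0479 0.017 ]
scene 45 [26.57777778 20.28888889] [0.5018 0.0088 0.017 ]
scene 54 [15.83333333 25.16666667] [0.4733 0.0221 0.017 ]
scene 19 [36.89473684 37.78947368] [ 0.4564 -0.0433  0.017 ]
scene 250 208
7.8167 [0.41838532 0.1502486  0.14906408] 1.1456669322250683
```

View pics/mix3.png

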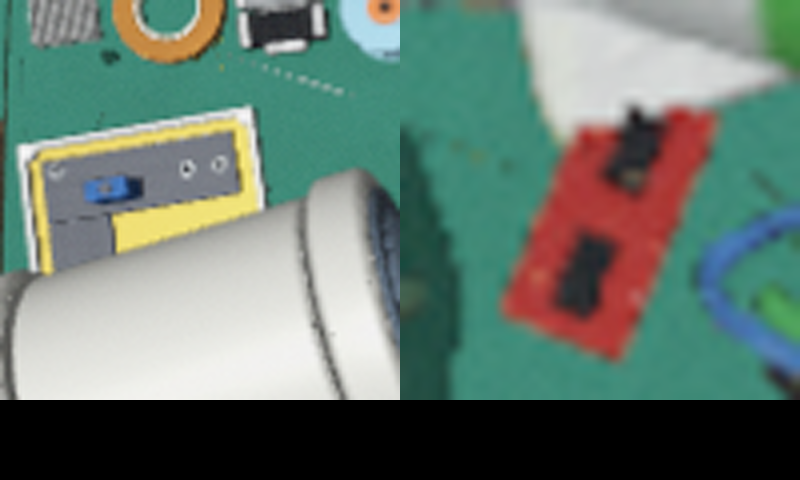

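View pics/sc3.png

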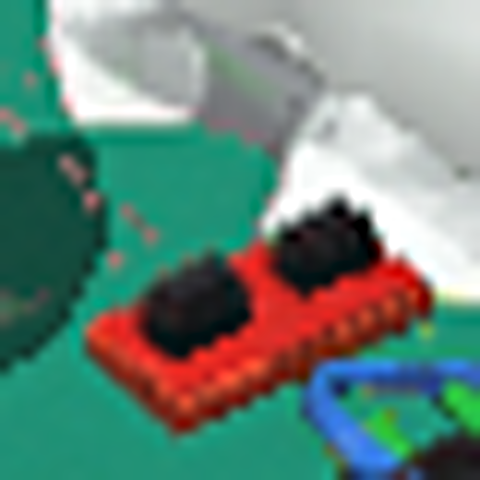

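The picture shows the bracket lying flat in the tray with its lug at left (115,188), and the near-right corner is free. The adapter's sockets are at crop (585,275) and (638,150). A bag flap just covers its far end, and a cable lies at (700,260). I'll use a narrow opening, and pull back before lifting high.

>>> step_arm(commands=[{"translation":[-11.8,-9.0,0],"angular":[0,0,-0.015],"fingers":2.1},{"translation":[-11.8,-9.0,0],"angular":[0,0,-0.015],"fingers":2.1},{"translation":[-11.8,-9.0,0],"angular":[0,0,-0.015],"fingers":2.1},{"translation":[-11.8,-9.0,0],"angular":[0,0,-0.015],"fingers":2.1},{"translation":[-11.8,-9.0,0],"angular":[0,0,-0.015],"fingers":2.1},{"translation":[-11.8,-9.0,0],"angular":[0,0,-0.015],"fingers":2.1},{"translation":[-11.8,-9.0,3],"angular":[0,0,-0.015],"fingers":2.1},{"translation":[-11.8,-9.0,6],"angular":[0,0,-0.015],"fingers":2.1},{"translation":[-11.8,-9.0,9],"angular":[0,0,-0.015],"fingers":2.1},{"translation":[-11.8,-9.0,10.5],"angular":[0,0,-0.015],"fingers":2.1},{"translation":[-11.8,-9.0,10.5],"angular":[0,0,-0.015],"fingers":2.1},{"translation":[-11.8,-9.0,10.5],"angular":[0,0,-0.015],"fingers":2.1}])

```text
time: 8.82
eef_pos: [0.4881, 0.0206, 0.0438]
tool_rot: [0.202, 0.979, -0.0, -0.001]
ft_force: [0.6, 0.4, 0.6]
grip_width: 0.021
gripper_force: 0.0
```

>>> step_arm(commands=[{"translation":[0,0,1.2],"angular":[0,0,0],"fingers":2.1},{"translation":[0,0,2.0],"angular":[0,0,0],"fingers":2.1},{"translation":[0,0,2.6],"angular":[0,0,0],"fingers":2.1},{"translation":[0,0,3.0],"angular":[0,0,0],"fingers":2.1},{"translation":[0,0,3.0],"angular":[0,0,0],"fingers":2.1},{"translation":[0,0,3.0],"angular":[0,0,0],"fingers":2.1},{"translation":[0,0,3.0],"angular":[0,0,0],"fingers":2.1}], force=30)

```text
time: 9.4
eef_pos: [0.4892, 0.0194, 0.0147]
tool_rot: [0.203, 0.979, 0.0, 0.0]
ft_force: [0.1, -0.1, 1.3]
grip_width: 0.0212
gripper_force: 0.0
```

>>> step_arm(commands=[{"translation":[0,0,0.12],"angular":[0,0,0],"fingers":2.1},{"translation":[0,0,0.12],"angular":[0,0,0],"fingers":2.1},{"translation":[0,0,0.12],"angular":[0,0,0],"fingers":1.5},{"translation":[0,0,0.12],"angular":[0,0,0],"fingers":0.6},{"translation":[0,0,0.12],"angular":[0,0,0],"fingers":0.6},{"translation":[0,0,0.12],"angular":[0,0,0],"fingers":0.6},{"translation":[0,0,0.12],"angular":[0,0,0],"fingers":0.6}], force=35)

```text
time: 9.98
eef_pos: [0.4891, 0.0195, 0.0134]
tool_rot: [0.203, 0.979, 0.0, 0.0]
ft_force: [-0.1, 0.3, 2.2]
grip_width: 0.009
gripper_force: 34.3
```

>>> step_arm(commands=[{"translation":[0.3,0,-0.1],"angular":[0,0,0],"fingers":0.6},{"translation":[0.8,0,-0.2],"angular":[0,0,0],"fingers":0.6},{"translation":[1.4,0,-0.3],"angular":[0,0,0],"fingers":0.6},{"translation":[2.0,0,-0.4],"angular":[0,0,0],"fingers":0.6},{"translation":[2.6,0,-1],"angular":[0,0,0],"fingers":0.6},{"translation":[3,0,-2.5],"angular":[0,0,0],"fingers":0.6},{"translation":[3,0,-4.5],"angular":[0,0,0],"fingers":0.6},{"translation":[3,0,-7],"angular":[0,0,0],"fingers":0.6},{"translation":[3,0,-9],"angular":[0,0,0],"fingers":0.6},{"translation":[3,0,-9],"angular":[0,0,0],"fingers":0.6}])

```text
time: 10.82
eef_pos: [0.4633, 0.0316, 0.1087]
tool_rot: [0.203, 0.979, 0.001, 0.004]
ft_force: [0.7, -1.2, -0.4]
grip_width: 0.0096
gripper_force: 34.1
```

>>> step_arm(commands=[{"translation":[0.7,2.3,0],"angular":[0,0,0.1],"fingers":0.6},{"translation":[1.6,5,0],"angular":[0,0,0.22],"fingers":0.6},{"translation":[2.5,8,0],"angular":[0,0,0.34],"fingers":0.6},{"translation":[3.4,11,0],"angular":[0,0,0.46],"fingers":0.6},{"translation":[4.3,14,0],"angular":[0,0,0.58],"fingers":0.6},{"translation":[5.2,17,0],"angular":[0,0,0.7],"fingers":0.6},{"translation":[6.1,20,0],"angular":[0,0,0.82],"fingers":0.6},{"translation":[7,23,0],"angular":[0,0,0.94],"fingers":0.6},{"translation":[7.8,25.5,0],"angular":[0,0,1.02],"fingers":0.6},{"translation":[8.3,27.3,0],"angular":[0,0,1.02],"fingers":0.6},{"translation":[8.3,27.3,0],"angular":[0,0,1.02],"fingers":0.6},{"translation":[8.3,27.3,0],"angular":[0,0,1.02],"fingers":0.6}])

```text
time: 11.82
eef_pos: [0.4929, 0.3154, 0.1021]
tool_rot: [0.654, 0.756, -0.001, -0.0]
ft_force: [-1.1, -0.2, -0.9]
grip_width: 0.0095
gripper_force: 34.2
```

```bash
cat > v.py <<'E'
from h import *
im=grab_frame("top");sc=grab_frame("scene");s=observe();M=R.from_quat(s["tool_rot"]).as_matrix();yw=np.arctan2(M[1,1],M[0,1]);e=s["eef_pos"];print(s["time"],e,yw,M[:,2].round(4),s["grip_width"],s["ft_force"])
z=e[2]-.0134; p=[e[0]-.0018*M[0,0],e[1]-.0018*M[1,0],yw]
out=[]
for n,I,(x0,y0) in(("top",im,(110,170)),("scene",sc,(140,140))):
    k=4;cr=cv2.resize(I[y0:y0+100,x0:x0+100],None,fx=k,fy=k,interpolation=cv2.INTER_CUBIC)
    draw(cr,n,"tray",[.5168,.3407,.1396],0,x0,y0,k); draw(cr,n,"adapter",p,z,x0,y0,k); out.append(cr)
save("v4.png",np.hstack(out))
E
python3 v.py
```

```text
11.9167 [0.4933522  0.31412755 0.10258181] 0.14207642437830742 [-8.e-04 -9.e-04 -1.e+00] 0.009086728488602473 [0.05401765 0.35361211 0.05522651]
```

View pics/v4.png

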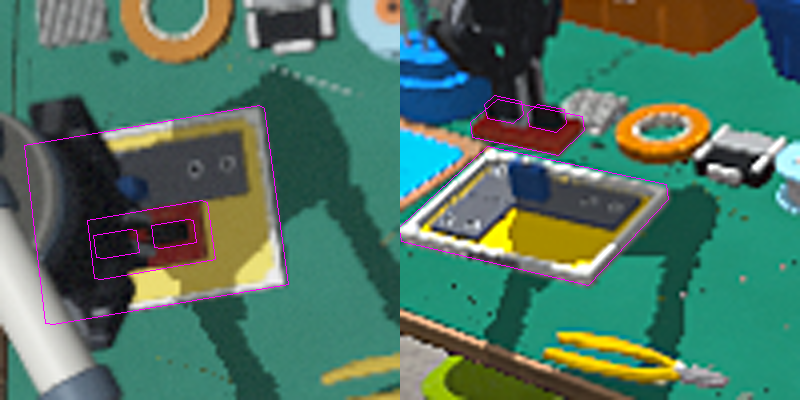

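The adapter is held level and upright over the free corner: its top-view right end is at (207,230), which is within 2 mm of the prediction. Lowering it now.

>>> step_arm(commands=[{"translation":[-0.2,0.2,1],"angular":[0,0,0.003],"fingers":0.6},{"translation":[-0.2,0.2,3],"angular":[0,0,0.003],"fingers":0.6},{"translation":[-0.2,0.2,5],"angular":[0,0,0.003],"fingers":0.6},{"translation":[-0.2,0.2,6.5],"angular":[0,0,0.003],"fingers":0.6},{"translation":[-0.2,0.2,7.4],"angular":[0,0,0.003],"fingers":0.6},{"translation":[-0.2,0.2,7.9],"angular":[0,0,0.003],"fingers":0.6},{"translation":[-0.2,0.2,8.2],"angular":[0,0,0.003],"fingers":0.6},{"translation":[-0.2,0.2,8.4],"angular":[0,0,0.003],"fingers":0.6},{"translation":[-0.2,0.2,8.5],"angular":[0,0,0.003],"fingers":0.6},{"translation":[-0.2,0.2,8.5],"angular":[0,0,0.003],"fingers":0.6},{"translation":[-0.2,0.2,8.5],"angular":[0,0,0.003],"fingers":0.6}])

```text
time: 12.83
eef_pos: [0.4965, 0.3135, 0.0189]
tool_rot: [0.656, 0.755, 0.001, 0.0]
ft_force: [-0.1, 0.5, -0.3]
grip_width: 0.0092
gripper_force: 34.2
```

Lower the remaining 2.5 mm, then release and retreat.

>>> step_arm(commands=[{"translation":[0,0,0.1],"angular":[0,0,0],"fingers":0.6},{"translation":[0,0,0.2],"angular":[0,0,0],"fingers":0.6},{"translation":[0,0,0.25],"angular":[0,0,0],"fingers":0.6},{"translation":[0,0,0.25],"angular":[0,0,0],"fingers":0.6},{"translation":[0,0,0.25],"angular":[0,0,0],"fingers":0.6}])

```text
time: 13.25
eef_pos: [0.4963, 0.3134, 0.0164]
tool_rot: [0.656, 0.755, 0.0, 0.0]
ft_force: [-1.0, -0.6, 6.0]
grip_width: 0.0091
gripper_force: 34.7
```

>>> step_arm(commands=[{"translation":[0,0,-0.05],"angular":[0,0,0],"fingers":1.2},{"translation":[0,0,-0.05],"angular":[0,0,0],"fingers":2.2},{"translation":[0,0,-0.05],"angular":[0,0,0],"fingers":2.2},{"translation":[0,0,-0.05],"angular":[0,0,0],"fingers":2.2},{"translation":[0,0,-0.8],"angular":[0,0,0],"fingers":2.2},{"translation":[0,0,-2.5],"angular":[0,0,0],"fingers":2.2},{"translation":[0,0,-5.5],"angular":[0,0,0],"fingers":2.2},{"translation":[0,0,-9],"angular":[0,0,0],"fingers":2.2},{"translation":[0,0,-12],"angular":[0,0,0],"fingers":2.2},{"translation":[0,0,-13],"angular":[0,0,0],"fingers":2.2}])

```text
time: 14.08
eef_pos: [0.4978, 0.3142, 0.1524]
tool_rot: [0.656, 0.754, 0.004, 0.002]
ft_force: [0.3, 0.6, 1.2]
grip_width: 0.022
gripper_force: 0.0
```

>>> step_arm(commands=[{"translation":[-3,-1,-1],"angular":[0,0,0],"fingers":2.2},{"translation":[-6.5,-2,-2],"angular":[0,0,0],"fingers":2.2},{"translation":[-10,-3,-2],"angular":[0,0,0],"fingers":2.2},{"translation":[-13.5,-4,-2],"angular":[0,0,0],"fingers":2.2},{"translation":[-17,-5,-2],"angular":[0,0,0],"fingers":2.2},{"translation":[-20.5,-6,-2],"angular":[0,0,0],"fingers":2.2},{"translation":[-24,-7,-2],"angular":[0,0,0],"fingers":2.2},{"translation":[-28,-8,-2],"angular":[0,0,0],"fingers":2.2},{"translation":[-31,-8,-2],"angular":[0,0,0],"fingers":2.2},{"translation":[-32,-8,-2],"angular":[0,0,0],"fingers":2.2},{"translation":[-32,-8,-2],"angular":[0,0,0],"fingers":2.2}])

```text
time: 15.0
eef_pos: [0.4611, -0.0169, 0.1654]
tool_rot: [0.658, 0.753, -0.0, 0.0]
ft_force: [-0.8, 0.4, -1.0]
grip_width: 0.0224
gripper_force: 0.0
```

```bash
sed -i 's/v4.png/v5.png/; s/^    draw.*out.append/    out.append/; s/(140,140)/(130,150)/' v.py; python3 v.py; python3 - <<'E'
from h import *
for q,y,xy in(("tray",.14,None),("bracket",-3.0,[.517,.341]),("adapter",.14,[.496,.313])):
    grab_frame("top")
    for d in silhouettes("top",q):
        if d["centre"][0]<200:
            p,e=fit("top",q,d["region"],[y],0 if q=="tray" else .003,xy); print(q,p.round(4),round(e,3))
            D=p[:2]-[.5168,.3407]; c,s=np.cos(.1396),np.sin(.1396); print(" in tray mm",(1000*np.array([c*D[0]+s*D[1],-s*D[0]+c*D[1]])).round(1))
E
```

```text
15.1 [ 0.46109703 -0.01437188  0.16535774] 0.1382264004272612 [-5.e-04  9.e-04 -1.e+00] 0.021922095455645038 [ 0.04813935  0.25259829 -0.2719824 ]
tray [0.5172 0.34   0.1484] 1.037
 in tray mm [ 0.3 -0.8]
bracket [ 0.5187  0.3419 -2.9987] 0.056
 in tray mm [2. 1.]
adapter [0.498  0.313  0.1185] 0.074
 in tray mm [-22.5 -24.8]
```

View pics/v5.png

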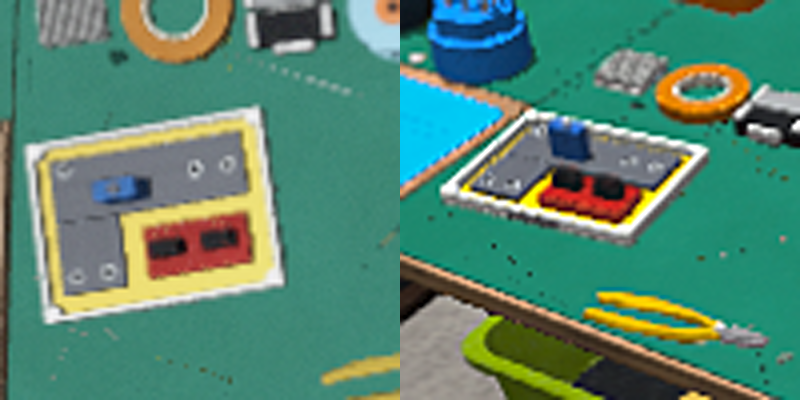

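The bracket lies flat in the tray at (140,190). The adapter is upright, flat and square in the free corner at (198,245), with yellow floor showing all round, and the heatsink hasn't moved. Handing in.

```bash
python3 -c "
from plant import *
print(sign_off())"
```

```text
the job is handed in; nothing more can be done
None
```

The larger bracket lies flat in the tray, and the adapter board sits upright and square in its free corner. The heatsink was not touched, and I handed the job in at about 15 s of the 56 s allowed; no verdict came back.

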